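# Hang a canister carrier in the dispensing rack

## Robot

A 6-joint arm with a two-finger parallel gripper is mounted at the origin on the work surface. World frame = base frame: x ahead of the robot, y to its left, z up, the work surface at z = 0. Lengths are in m, angles in rad, forces in N, time in s.
With the tool pointing down it reaches from about 0.325 to 0.9 m from the base axis. Payload 3.5 kg.
Tool frame: the origin (TCP) lies midway between the tips of the shut fingers; the grasp point (between the pads) lies 19 mm behind it; z points along the fingers, y is the direction in which the jaws open and shut (so a half turn about z gives the same grasp; the last joint's range is limited). The gripper opens to 85 mm and grips with 20 to 120 N. Pads are 22 mm wide; open, the fingers measure 114 mm over their backs; the gripper's body (76 mm by 85 mm) begins 54 mm behind the grasp point. The pads swing forward as they close: fully open they stand 13 mm farther back than shut.
Start: joints at [1.106, 0.276, -0.026, 1.268, 0, 1.467], TCP at [0.221, 0.585, 0.231] pointing down, gripper open.
Joint ranges: [-3.12, 3.12], [-0.85, 1.88], [-1.08, 1.24], [-1.95, 2.15], [-1.57, 1.53], [-3.14, 3.14]. Speed limits (rad/s): [2.57, 2.57, 3.14, 3.14, 3.14, 3.14].

## Interface

Orientations are given as a unit quaternion [w, x, y, z].
In Python, from plant import readout, snapshot, job_done, search_frame gives the robot as it stands. The module is installed in compiled form; this text tells all that it offers.
- The arm moves only by the tool send_rows, never from a script. Its argument "moves" is a list of rows, each a list of 5 numbers: the shift along the tool's x, y, z in cm, then the turn about the tool's z in rad, then the gripper command: -1 is shut, 1 is fully open, values between are in proportion. A call has 1 to 5 rows; each row is the pose to reach, as a shift and turn from the pose commanded when the call began, along the tool's axes at that moment; what a row does not reach only later rows make up. A row lasts 1/8 s, in which the tool goes at most 62.5 mm and 10.7 degrees, less where a joint would pass 70% of its speed; a pose out of reach is approached as far as the arm can. A call with a gripper value outside its range is refused whole. The fingers move at their own pace and stop on an object; "grip_force" is the grip in N (left out, the last holds). Time passes only in rows, so rows that repeat a pose let the fingers close. It gives the time, the measured TCP pose, the force and the opening at its end, in the units of the state.
- readout.state(): the state, without advancing time (a new reading comes with each control period).
- snapshot(name): name is "scene" or "top"; returns a dict with "img" (480x640x3 uint8, blue, green, red), "z_map" (480x640 float32, m along the optical axis (not along the pixel's ray), 0 where there is no reading), "fx", "fy", "cx", "cy" (pixels), "dist_coeffs" ([k1, k2, p1, p2, k3] as OpenCV has them; the pictures are not rectified), "origin" and "rotation" of the camera in the world. Camera axes: x right, y down, z forward; pixel columns grow to the right and rows downward; lengths in m; the calibration is good to about 2 mm. A picture is of the moment at which its call begins.
- job_done(): hands the job in, once; it reports no verdict.
Trained networks look in the newest picture that a camera, given by its name, has taken for a name from the list of things; names that differ only in an ending like _2 or _b are one class to them, and where a whole thing is asked for, a point or a joint stands for the part that bears it (a point fixed in the world has none). Each returns a list of dicts, best first, with "conf" (0 to 1); they miss things now and then, are a little off and sometimes report something else, mostly with a low value. They report only what shows in the picture. A call takes as long as a camera call.
- search_frame(target, camera): "position" ([x, y, z] in m, in world coordinates, good to about 4 mm: the middle of the surface that is visible of it).
The state is a dict: "time": time; "joint_positions": joint angles; "joint_vel": joint speeds; "joint_efforts": joint torques, N m; "position": TCP position; "tcp_rot": TCP orientation; "force": force on the tool from outside, world axes, zero at the start; "wrist_torque": the same for the moment, N m; "finger_gap": finger opening in m.
Only numpy, scipy, OpenCV 4.12 (cv2) and the standard library are available. Lean on these libraries where they do the work, as an engineer would, in place of code of your own. Each camera call takes 0.05 s, during which the arm holds its last target. There are 200 camera calls.

## Task

Pick up the white carrier lying on the bench and hook its four claws into the top two rows of slots of the empty bay, beside the bay that already has a canister. Then press it down until it is fully seated and the spring latch has snapped over it, without forcing it, and let go. Do not disturb the canister and the two bottles standing on the bench.

Things in the scene. Friction and masses are not known exactly. Their poses are not given: they have to be found in the camera images.
- carrier_grip (a point): Loose white steel carrier, 0.3-0.5 kg: upright back plate 100 wide (y), 70 tall, 4 mm thick; a level rail 14 wide, 32 tall, 140 mm long runs from it to the front (-x), undersides flush; a stop 12 mm high on its front end. This point: middle of the rail, 65 mm in front of the plate's rear face, 16 mm above the underside; x towards the claws, z up. Pinch the rail's sides here.
- carrier_claws (a point): On the plate's rear face, midway between the two upper claws, level with the underside of their arms, 60 mm above the carrier's underside. Four claws, 4 mm thick, at y = +40 and -40 mm, two rows: this height and 44 mm lower. Each: an arm 8 mm high reaching 14 mm behind the plate, round-nosed, and a lip hanging 15 mm below the arm, starting 4.5 mm behind the plate.
- carrier_flange (a point): Middle of the flat top of the carrier's press flange: the plate's top edge folded forward 22 mm, 100 mm wide. The point is 12 mm in front of the plate's rear face, 70 mm above the underside. Press down here, close to the uprights; pressed far out on the rail, the claws tend to bind. 7 to 10 mm below the plate's top a catch lug, 28 mm wide, 3 thick, sticks out 7 mm behind the plate.
- bay: The empty bay, fixed: black base, two dark steel slotted uprights centred at y = +40 and -40 mm, 24 mm wide, web 3 mm thick, tops 200 mm above the bench. Origin on the bench below the middle of the uprights' front face; x points into the bay, y along its front, z up. Each upright has three slots, 8 mm wide and 29 mm high, lower edges at nominal heights 72, 116 and 160 mm.
- bay_slots (a point): Nominal point midway between the two top slots, on the uprights' front plane, at their lower edges (160 mm up); axes as the bay. The uprights stand on levelling screws: tops, slots and latch together really sit up to 10 mm higher or lower than the listed points and numbers; feel for it. To enter, the claw arms' undersides must be 15 to 21 mm above the slots' real lower edges.
- bay_seat (a point): Nominal point 100 mm above the bay's origin: seated, the carrier has the lower middle of its plate's rear face here (levelling apart). On the way down its lug meets the latch 8 to 11 mm above the seat and can rest there, hooked; then 10 to 20 N of push on the flange take it past the latch to the seat. Contact forces over 80 N would bend the claws; a push far out on the rail multiplies them.
- latch (a joint): Spring latch midway between the uprights of the empty bay, behind the plate, 55 mm above the seat: a ramped steel nose 24 mm wide. Value in m: 0 with the nose sprung out, up to 0.004 while the lug pushes it back; it snaps back to 0 above the lug when the carrier is fully down.
- full_bay: Neighbouring bay, fixed, built the same (same origin and axes), with a carrier and a dark blue canister (white lid, white front handle) already hung in it. Bay centres are 150 mm apart; either may be the left one. The canister spans x = -165 to -20 mm and y = -47 to 47 mm in that bay, up to 241 mm above the bench.
- spare_canister_mid (a point): Bystander, loose: a dark blue tablet canister with white lid and front handle, 118 x 94 mm, 109 mm tall; this point is 48 mm above its underside in its middle.
- bottle_tall_mid (a point): Bystander, loose: white bottle, 54 mm diameter, 100 mm tall; its centre.
- bottle_small_mid (a point): Bystander, loose: amber bottle, 44 mm diameter, 65 mm tall; its centre.

How it is judged:
On the way, in this order (a step that is already met when the one before it is completed fails the run):
1. the claws are in the top two rows of slots, the plate against the uprights (x of carrier_grip in the frame of bay between -0.069 and -0.059 m and y of carrier_grip in the frame of bay between -0.006 and 0.006 m and z of carrier_grip in the frame of bay between 0.101 and 0.151 m), for 0.1 s.
2. pressed down, the lug pushes the latch back (value of joint latch above 0.0015 m and x of carrier_grip in the frame of bay between -0.069 and -0.059 m), for 0.01 s.
At the end, for the whole second after the job is handed in: The carrier hangs in the top two rows of the empty bay, plate against the uprights (4 mm), level (4.5 degrees), down on its seat (13 mm of nominal height, levelling included), the latch sprung out again above the lug (1 mm); at rest, released (x of carrier_grip in the frame of bay between -0.069 and -0.06 m and y of carrier_grip in the frame of bay between -0.006 and 0.006 m and z of carrier_grip in the frame of bay between 0.101 and 0.129 m and angle between carrier_grip's own z axis and vertical below 0.08 rad and value of joint latch below 0.001 m and linear speed of carrier below 0.02 m/s); the robot touches nothing.
It fails at once if the carrier is forced against the bay with more than 80 N (contact force between carrier and bay above 80 N).
It fails at once if the spare canister is moved by more than 3 cm (distance of spare_canister_mid from where it was at the start of the episode above 0.03 m).
It fails at once if the tall bottle is moved by more than 3 cm (distance of bottle_tall_mid from where it was at the start of the episode above 0.03 m).
It fails at once if the small bottle is moved by more than 3 cm (distance of bottle_small_mid from where it was at the start of the episode above 0.03 m).
It also fails if it takes over 67 s, if anything falls off the work surface, if the arm or the gripper's body presses on something with over 40 N, if the wrist force passes 120 N, or if a joint passes its speed limit or range.

## Working session

There is one attempt and no reset: what is moved stays moved. The work goes in short steps, Python scripts to look and compute and a tool call to move; the robot and the scene stay as the last step left them, time stands still between calls to the robot, and variables do not carry over. Pictures are saved under pics/ and viewed, about 8 in all and at most 12, crops included, and the job is handed in when it is done.

Besides the shell and the picture viewer there is one more tool, called as name(argument=value, ...) on one line, values as JSON. send_rows: Moves the arm, as the interface text tells. Its arguments: {"type":"object","properties":{"moves":{"type":"array"},"grip_force":{"type":"number"}},"required":["moves"]}

```bash
mkdir -p pics; cat > h.py <<'E'
import numpy as np, cv2
from plant import readout, snapshot, job_done, search_frame
def cloud(s):
    z=s["z_map"]; h,w=z.shape
    u,v=np.meshgrid(np.arange(w),np.arange(h))
    K=np.array([[s["fx"],0,s["cx"]],[0,s["fy"],s["cy"]],[0,0,1]])
    p=cv2.undistortPoints(np.stack([u,v],-1).reshape(-1,1,2).astype(np.float64),K,np.array(s["dist_coeffs"],float)).reshape(h,w,2)
    P=np.dstack([p[...,0]*z,p[...,1]*z,z])@np.array(s["rotation"]).T+np.array(s["origin"])
    P[z==0]=np.nan
    return P
E
python3 - <<'E'
from h import *
print(readout.state())
for n in ("scene","top"):
    s=snapshot(n); cv2.imwrite(f"pics/{n}0.png",s["img"]); np.save(n+"0.npy",cloud(s)); print(n,s["origin"],np.round(s["rotation"],3).tolist())
    for t in ["carrier_grip","carrier_claws","carrier_flange","bay","full_bay","latch","spare_canister_mid","bottle_tall_mid","bottle_small_mid"]:
        print(t,[(np.round(d["position"],3).tolist(),round(d["conf"],2)) for d in search_frame(t,n)[:3]])
E
```

```text
{'time': 0.0, 'joint_positions': array([ 1.10557387e+00,  2.77136811e-01, -2.78736952e-02,  1.26797504e+00,
        1.28601055e-05,  1.46741994e+00]), 'joint_vel': array([-0.00071028,  0.00053163, -0.0023716 ,  0.00051882, -0.00114273,
        0.00025915]), 'joint_efforts': array([-1.00894627e-03, -4.45509982e+01,  2.95202422e+01,  1.66705070e-02,
       -1.14873887e-04,  1.29522130e-05]), 'position': array([0.22089885, 0.58384581, 0.23016069]), 'tcp_rot': array([-3.13193207e-04,  1.79937520e-01,  9.83677432e-01, -1.04886540e-03]), 'force': array([-0.28237422, -0.54170314, -0.77273681]), 'wrist_torque': array([ 0.0128392 , -0.00124299, -0.03495438]), 'finger_gap': 0.0853466026614189}Traceback (most recent call last):
  File "<stdin>", line 4, in <module>
  File "h.py", line 8, in cloud
    P=np.dstack([p[...,0]*z,p[...,1]*z,z])@np.array(s["rotation"]).T+np.array(s["origin"])
      ~~~~~~~~~~~~~~~~~~~~~~~~~~~~~~~~~~~~^~~~~~~~~~~~~~~~~~~~~~~~~~
ValueError: matmul: Input operand 1 has a mismatch in its core dimension 0, with gufunc signature (n?,k),(k,m?)->(n?,m?) (size 4 is different from 3)
```

View pics/scene0.png

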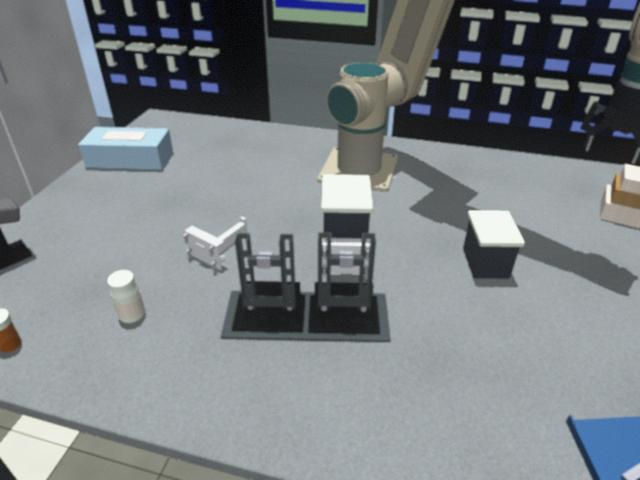

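The scene camera looks from behind the bays. The carrier is at about (215,245), the empty bay at (268,275) and the full bay at (345,270). The bottles are at (125,297) and (8,330), and the spare canister is at (493,245). The camera rotation turns out to be a quaternion, so I'll fix that.

```bash
sed -i 's/np.array(s\["rotation"\]).T/rot(s["rotation"]).T/; 2a from scipy.spatial.transform import Rotation as R\ndef rot(q): return R.from_quat(np.roll(q,-1)).as_matrix()' h.py
python3 - <<'E'
from h import *
for n in ("scene","top"):
    s=snapshot(n); cv2.imwrite(f"pics/{n}0.png",s["img"]); np.save(n+"0.npy",cloud(s)); print(n,s["origin"],np.round(s["rotation"],3).tolist(),s["fx"])
    for t in ["carrier_grip","carrier_claws","carrier_flange","bay","full_bay","latch","spare_canister_mid","bottle_tall_mid","bottle_small_mid"]:
        print(t,[(np.round(d["position"],3).tolist(),round(d["conf"],2)) for d in search_frame(t,n)[:3]])
E
```

```text
scene [1.29753633 0.22342694 0.74746073] [-0.271, 0.546, 0.71, -0.352] 500.0078928006028
carrier_grip [([0.509, -0.24, 0.025], 0.91)]
carrier_claws [([0.505, -0.236, 0.03], 0.88)]
carrier_flange [([0.506, -0.241, 0.034], 0.83)]
bay [([0.637, -0.055, 0.037], 0.85)]
full_bay [([0.574, 0.08, 0.154], 0.97)]
latch [([0.653, -0.053, 0.157], 0.74)]
spare_canister_mid [([0.398, 0.367, 0.091], 0.58)]
bottle_tall_mid [([0.718, -0.321, 0.069], 0.75), ([0.635, -0.056, 0.043], 0.61)]
bottle_small_mid []
top [0.46393921 0.03099175 1.01958336] [-0.01, 0.713, -0.701, 0.034] 469.7947337911642
carrier_grip [([0.494, -0.238, 0.032], 0.76)]
carrier_claws [([0.491, -0.236, 0.032], 0.89)]
carrier_flange [([0.491, -0.237, 0.031], 0.8)]
bay [([0.624, -0.058, 0.041], 0.86)]
full_bay [([0.527, 0.068, 0.243], 0.95)]
latch [([0.628, -0.058, 0.158], 0.78)]
spare_canister_mid [([0.352, 0.36, 0.108], 0.64)]
bottle_tall_mid [([0.624, -0.052, 0.045], 0.75), ([0.703, -0.324, 0.095], 0.64)]
bottle_small_mid [([0.369, 0.015, 0.067], 0.78)]
```

View pics/top0.png

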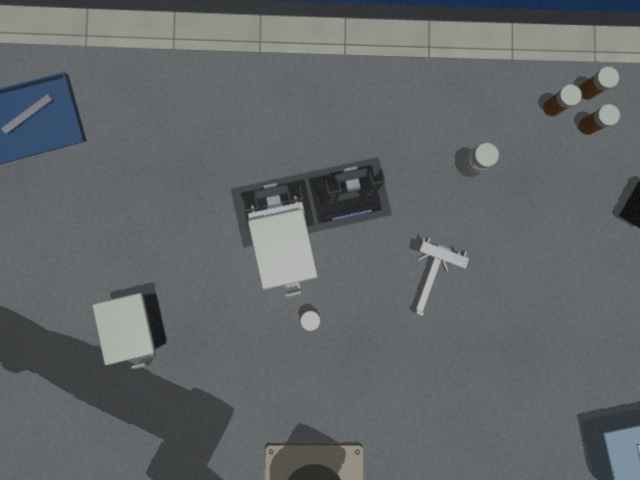

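The top picture has x pointing up and y pointing left. The carrier's plate is at (443,253) and its rail runs to (420,312). The empty bay is at (350,190) and the full bay is to its left. The tall bottle is at (483,155), and the small bottle at (310,320) is near the full bay's front.

```bash
python3 - <<'E'
from h import *
T=np.load("top0.npy");S=np.load("scene0.npy")
im=cv2.imread("pics/top0.png");cv2.imwrite("pics/crops.png",np.hstack([cv2.resize(im[140:260,225:400],None,fx=2.2,fy=4.4*.5,interpolation=2),cv2.resize(im[215:335,380:500],None,fx=2.2,fy=2.2,interpolation=2)]))
A=np.vstack([T.reshape(-1,3),S.reshape(-1,3)])
def sel(P,lo,hi): return P[((P>lo)&(P<hi)).all(1)]
t=T.reshape(-1,3); s=S.reshape(-1,3)
# carrier
for n,P in(("top",t),("scene",s)):
    c=sel(P,[.34,-.33,.006],[.60,-.14,.12])
    print(n,len(c),"z hist",np.histogram(c[:,2],bins=np.arange(0.006,.1,.006))[0])
    for lo,hi in((.062,.085),(.025,.04),(.04,.05)):
        q=sel(c,[0,-1,lo],[1,1,hi]); 
        if len(q)>5:
            r=cv2.minAreaRect(q[:,:2].astype(np.float32)); print(lo,len(q),q.mean(0).round(4),np.median(q[:,2]).round(4),np.round(cv2.boxPoints(r),4).tolist(),r[2])
    b=sel(P,[.5,-.16,.1],[.75,.03,.26]); 
    print("bay z",np.histogram(b[:,2],bins=np.arange(.1,.26,.01))[0])
    for lo,hi in((.192,.215),(.12,.19)):
        q=sel(b,[0,-1,lo],[1,1,hi])
        if len(q)>5:
            r=cv2.minAreaRect(q[:,:2].astype(np.float32)); print(lo,len(q),q.mean(0).round(4),np.percentile(q[:,2],[50,90,98]).round(4),np.round(cv2.boxPoints(r),4).tolist())
    lid=sel(P,[.38,-.02,.22],[.7,.2,.27]); r=cv2.minAreaRect(lid[:,:2].astype(np.float32)); print("lid",len(lid),np.percentile(lid[:,2],[10,50,90]).round(4),np.round(r[0],4),np.round(r[1],4),np.round(cv2.boxPoints(r),4).tolist())
E
```

```text
top 1342 z hist [112  77  52  66 368  21  21  28  23   7 425 142   0   0   0]
0.062 574 [ 0.5044 -0.255   0.0707] 0.0708 [[0.4754999876022339, -0.298799991607666], [0.5088000297546387, -0.3107999861240387], [0.542900025844574, -0.2160000056028366], [0.5095999836921692, -0.20399999618530273]] 70.1855239868164
0.025 440 [ 0.4428 -0.2316  0.0325] 0.0327 [[0.37720000743865967, -0.2151000052690506], [0.5077999830245972, -0.30079999566078186], [0.5551999807357788, -0.22849999368190765], [0.424699991941452, -0.1428000032901764]] 56.705379486083984
0.04 31 [ 0.424  -0.2211  0.0453] 0.0451 [[0.37549999356269836, -0.21610000729560852], [0.5120999813079834, -0.3010999858379364], [0.5570999979972839, -0.2289000004529953], [0.4205000102519989, -0.14380000531673431]] 58.08088302612305
bay z [ 39  46  43  40  50 231 308  78  57 144   0   0   0  12 111]
0.192 129 [ 0.623  -0.0607  0.1957] [0.1957 0.1978 0.1992] [[0.6018999814987183, -0.010599999688565731], [0.6262000203132629, -0.11219999939203262], [0.650600016117096, -0.1062999963760376], [0.6262000203132629, -0.004800000227987766]]
0.12 807 [ 0.6
[... 1336 characters left out ...]
245 -0.0668  0.194 ] [0.1941 0.1953 0.1961] [[0.6025000214576721, -0.013299999758601189], [0.6254000067710876, -0.11469999700784683], [0.6535999774932861, -0.10830000042915344], [0.6308000087738037, -0.006899999920278788]]
0.12 1127 [ 0.6341 -0.0601  0.1578] [0.1586 0.1815 0.1884] [[0.6011999845504761, -0.013100000098347664], [0.6241000294685364, -0.11490000039339066], [0.6704999804496765, -0.10450000315904617], [0.6474999785423279, -0.0026000000070780516]]
lid 1987 [0.2319 0.2396 0.2409] [0.5031 0.0639] [0.1231 0.094 ] [[0.4323999881744385, 0.09539999812841415], [0.45410001277923584, 0.004000000189989805], [0.5738000273704529, 0.03229999914765358], [0.5522000193595886, 0.12380000203847885]]
```

View pics/crops.png

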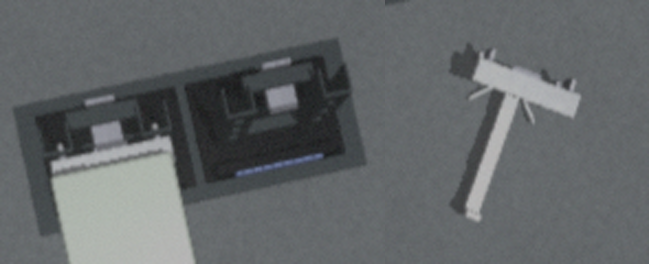

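```bash
cat >> h.py <<'E'
BAY=np.array([.614,-.0615]); BY=.232
def bay(x,y): c,s=np.cos(BY),np.sin(BY); return BAY+[c*x-s*y,s*x+c*y]
def move(x,y,z,yaw):
    """row to TCP x,y,z with tool y axis along the y axis of a frame of that yaw"""
    st=readout.state(); Q=rot(st["tcp_rot"]); p=np.array(st["position"])
    d=Q.T@(np.array([x,y,z])-p)*100
    w=np.array([-np.sin(yaw),np.cos(yaw),0]); l=Q.T@w; a=np.arctan2(-l[0],l[1])
    a=(a+np.pi/2)%np.pi-np.pi/2
    print("row",d.round(2).tolist(),round(a,3),"t",st["time"],"p",p.round(4),"F",np.round(st["force"],1),"gap",round(st["finger_gap"],4),"tilt",Q[:,2].round(4), "j6",round(st["joint_positions"][5],2))
E
python3 - <<'E'
from h import *
t=np.load("top0.npy").reshape(-1,3)
for k in (0,):
    m=(t[:,2]>.028)&(t[:,2]<.037)&(t[:,0]>.39)&(t[:,0]<.48)&(t[:,1]>-.27)&(t[:,1]<-.19)
    q=t[m,:2].astype(np.float32); v=cv2.fitLine(q,cv2.DIST_HUBER,0,.001,.001).ravel(); print(len(q),v,np.degrees(np.arctan2(v[1],v[0])))
    r=cv2.minAreaRect(q); print(r)
    f=t[(t[:,2]>.064)&(t[:,2]<.08)&(t[:,0]>.45)&(t[:,0]<.56)&(t[:,1]>-.33)&(t[:,1]<-.19)]
    yaw=np.arctan2(v[1],v[0]); c,s=np.cos(yaw),np.sin(yaw); L=f[:,:2]@np.array([[c,-s],[s,c]])
    print("flange local x",np.percentile(L[:,0],[1,50,99]),"y",np.percentile(L[:,1],[1,50,99]), "rail y",np.median(q@np.array([-s,c])))
    g=t[(t[:,2]>.04)&(t[:,2]<.05)&(t[:,0]>.36)&(t[:,0]<.42)&(t[:,1]>-.25)&(t[:,1]<-.17)]; print("stop",g.mean(0),len(g),(g[:,:2]@[c,s]).min())
x,y=bay(.006,-.04); move(x,y,.32,BY)
E
```

```text
330 [ 0.93797153 -0.3467122   0.43439418 -0.22977448] -20.286348
((0.43472132086753845, -0.23023469746112823), (0.015304313972592354, 0.09928978979587555), 70.35482788085938)
flange local x [0.54943315 0.56092798 0.58249136] y [-0.11343674 -0.06453818 -0.015371  ] rail y -0.064751536
stop [ 0.38303339 -0.21150138  0.04439067] 22 0.42985715099651367
row [-62.34, -49.5, -8.87] -0.594 t 1.05 p [0.2212 0.5845 0.2313] F [ 0.5  0.5 -0.7] gap 0.0852 tilt [ 0.  0. -1.] j6 1.47
```

send_rows(moves=[[-25,-20,-8.9,-0.3,-1],[-25,-20,-8.9,-0.59,-1],[-25,-20,-8.9,-0.59,-1],[-25,-20,-8.9,-0.59,-1],[-25,-20,-8.9,-0.59,-1]], grip_force=40)

```text
time: 1.68
position: [0.3726, 0.3284, 0.3143]
tcp_rot: [0.0, -0.114, 0.993, 0.0]
force: [0.5, 0.3, 0.6]
finger_gap: 0.0002
```

```bash
python3 -c "
from h import *
x,y=bay(.006,-.04); move(x,y,.32,BY)"
```

```text
row [-15.27, -47.44, -0.57] -0.003 t 1.675 p [0.3726 0.3284 0.3143] F [0.5 0.3 0.6] gap 0.0002 tilt [ 8.e-04  4.e-04 -1.e+00] j6 0.36
```

send_rows(moves=[[-14.5,-45,-0.5,0,-1],[-14.5,-45,-0.5,0,-1],[-14.5,-45,-0.5,0,-1],[-14.5,-45,-0.5,0,-1],[-14.5,-45,-0.5,0,-1]])

```text
time: 2.3
position: [0.5334, 0.06, 0.3172]
tcp_rot: [0.0, -0.114, 0.994, 0.0]
force: [1.2, 0.9, 0.1]
finger_gap: 0.0002
```

```bash
python3 -c "
from h import *
x,y=bay(.006,-.04); move(x,y,.21,BY)"
```

```text
row [-5.71, -17.65, 10.72] -0.004 t 2.3 p [0.5334 0.06   0.3172] F [1.2 0.9 0.1] gap 0.0002 tilt [ 1.e-03  3.e-04 -1.e+00] j6 -0.24
```

send_rows(moves=[[-5.3,-16.7,0,0,-1],[-5.3,-16.7,0,0,-1],[-5.3,-16.7,0,0,-1],[-5.3,-16.7,6,0,-1],[-5.3,-16.7,9,0,-1]])

```text
time: 2.92
position: [0.6208, -0.0895, 0.2236]
tcp_rot: [-0.002, -0.113, 0.994, 0.001]
force: [-0.3, 0.8, 0.1]
finger_gap: -0.0001
```

```bash
python3 -c "
from h import *
x,y=bay(.006,-.04); move(x,y,.205,BY)
s=snapshot('top');cv2.imwrite('pics/t1.png',cv2.resize(s['img'][100:280,220:460],None,fx=3,fy=3))
x,y=bay(.006,-.04); move(x,y,.205,BY)"
```

```text
row [-0.6, -1.12, 1.85] -0.005 t 2.925 p [ 0.6208 -0.0895  0.2236] F [-0.3  0.8  0.1] gap -0.0001 tilt [-0.0038  0.0011 -1.    ] j6 -0.47
row [-0.81, -1.27, 1.44] -0.005 t 2.975 p [ 0.6184 -0.0885  0.2196] F [-1.7  0.9 -2.3] gap -0.0 tilt [-0.0101  0.0026 -0.9999] j6 -0.47
```

send_rows(moves=[[-0.8,-1.2,0.5,0,-1],[-0.8,-1.2,0.5,0,-1],[-0.8,-1.2,0.5,0,-1]])

```text
time: 3.35
position: [0.6338, -0.099, 0.2239]
tcp_rot: [0.002, -0.114, 0.993, -0.001]
force: [0.3, -1.2, -0.0]
finger_gap: -0.0002
```

```bash
python3 -c "
from h import *
x,y=bay(.006,-.04); move(x,y,.205,BY)"
```

```text
row [0.47, 0.1, 1.89] -0.004 t 3.35 p [ 0.6338 -0.099   0.2239] F [ 0.3 -1.2 -0. ] gap -0.0002 tilt [ 3.3e-03 -8.0e-04 -1.0e+00] j6 -0.48
```

send_rows(moves=[[0.4,0.1,1.0,0,-1],[0.4,0.1,1.4,0,-1],[0.4,0.1,1.6,0,-1],[0.4,0.1,1.8,0,-1],[0.4,0.1,1.8,0,-1]])

```text
time: 3.98
position: [0.6283, -0.0985, 0.2037]
tcp_rot: [-0.0, -0.114, 0.993, 0.0]
force: [0.1, 0.6, -0.0]
finger_gap: -0.0
```

```bash
python3 -c "
from h import *
x,y=bay(.006,-.04); move(x,y,.195,BY)"
```

```text
row [-0.06, -0.07, 0.87] -0.004 t 3.975 p [ 0.6283 -0.0985  0.2037] F [ 0.1  0.6 -0. ] gap -0.0 tilt [-2.e-04  1.e-04 -1.e+00] j6 -0.49
```

send_rows(moves=[[0,0,0.15,0,-1],[0,0,0.3,0,-1],[0,0,0.4,0,-1],[0,0,0.4,0,-1]])

```text
time: 4.47
position: [0.6282, -0.0985, 0.1997]
tcp_rot: [-0.0, -0.114, 0.994, 0.0]
force: [0.2, 0.2, -0.2]
finger_gap: 0.0004
```

send_rows(moves=[[0,0,0.1,0,-1],[0,0,0.2,0,-1],[0,0,0.2,0,-1]])

```text
time: 4.85
position: [0.6282, -0.0985, 0.1977]
tcp_rot: [-0.0, -0.114, 0.993, 0.0]
force: [0.4, -0.5, 0.0]
finger_gap: -0.0002
```

send_rows(moves=[[0,0,0.1,0,-1],[0,0,0.2,0,-1],[0,0,0.2,0,-1]])

```text
time: 5.22
position: [0.6282, -0.0986, 0.1957]
tcp_rot: [-0.0, -0.114, 0.993, 0.0]
force: [-0.2, 0.5, 0.3]
finger_gap: 0.0003
```

send_rows(moves=[[0,0,0.1,0,-1],[0,0,0.2,0,-1],[0,0,0.2,0,-1]])

```text
time: 5.6
position: [0.6285, -0.0986, 0.1952]
tcp_rot: [0.0, -0.114, 0.993, -0.0]
force: [-2.0, 0.2, 5.5]
finger_gap: -0.0003
```

send_rows(moves=[[0,0,0.1,0,-1],[0,0,0.2,0,-1],[0,0,0.2,0,-1]])

```text
time: 5.98
position: [0.6286, -0.0986, 0.195]
tcp_rot: [0.001, -0.114, 0.993, -0.0]
force: [-4.7, 1.2, 12.2]
finger_gap: -0.0001
```

send_rows(moves=[[0,0,0.1,0,-1],[0,0,0.2,0,-1],[0,0,0.2,0,-1]])

```text
time: 6.35
position: [0.6287, -0.0987, 0.1949]
tcp_rot: [0.001, -0.114, 0.993, -0.001]
force: [-6.7, 2.1, 19.0]
finger_gap: -0.0
```

send_rows(moves=[[0,0,-3,0,-1],[0,0,-6,0,1]])

```text
time: 6.6
position: [0.628, -0.0985, 0.2503]
tcp_rot: [-0.0, -0.114, 0.993, 0.0]
force: [-0.2, 0.3, 0.2]
finger_gap: 0.017
```

```bash
python3 -c "
from h import *
move(.4522,-.2361,.15,-.354)"
```

```text
row [20.23, -9.43, 10.04] 0.582 t 6.6 p [ 0.628  -0.0985  0.2503] F [-0.2  0.3  0.2] gap 0.017 tilt [-7.e-04  2.e-04 -1.e+00] j6 -0.49
```

send_rows(moves=[[20.2,-9.4,1,0.58,1],[20.2,-9.4,2,0.58,1],[20.2,-9.4,4,0.58,1],[20.2,-9.4,9,0.58,1],[20.2,-9.4,10,0.58,1]])

```text
time: 7.22
position: [0.4488, -0.2354, 0.1467]
tcp_rot: [-0.003, 0.177, 0.984, 0.001]
force: [-0.7, 0.5, -0.6]
finger_gap: 0.0854
```

send_rows(moves=[[0,0,0,0,1],[0,0,0,0,1]])

```text
time: 7.48
position: [0.454, -0.2362, 0.151]
tcp_rot: [0.001, 0.175, 0.985, -0.0]
force: [0.5, -0.3, 0.0]
finger_gap: 0.0851
```

```bash
python3 -c "
from h import *
move(.4522,-.2361,.006,-.354)"
```

```text
row [0.21, -0.04, 14.5] 0.003 t 7.475 p [ 0.454  -0.2362  0.151 ] F [ 0.5 -0.3  0. ] gap 0.0851 tilt [ 0.0019 -0.0011 -1.    ] j6 -0.25
```

send_rows(moves=[[0.1,0,6,0,1],[0.1,0,11,0,1],[0.1,0,13,0,1],[0.1,0,13.5,0,1],[0.1,0,13.5,0,1]])

```text
time: 8.1
position: [0.4536, -0.2362, 0.0161]
tcp_rot: [0.001, 0.175, 0.985, -0.001]
force: [0.2, 0.6, 0.8]
finger_gap: 0.0856
```

```bash
python3 -c "
from h import *
move(.4522,-.2361,.006,-.354)"
```

```text
row [0.13, -0.04, 1.01] 0.003 t 8.1 p [ 0.4536 -0.2362  0.0161] F [0.2 0.6 0.8] gap 0.0856 tilt [ 0.0022 -0.0015 -1.    ] j6 -0.26
```

send_rows(moves=[[0.1,0,1.0,0,1],[0.1,0,1.0,0,-1],[0.1,0,1.0,0,-1],[0.1,0,1.0,0,-1],[0.1,0,1.0,0,-1]], grip_force=90)

```text
time: 8.72
position: [0.4511, -0.2358, 0.0053]
tcp_rot: [0.0, 0.175, 0.985, -0.001]
force: [-6.0, 1.8, 19.4]
finger_gap: 0.0127
```

send_rows(moves=[[0,0,0,0,-1],[0,0,0,0,-1]])

```text
time: 8.98
position: [0.4511, -0.2358, 0.0054]
tcp_rot: [0.0, 0.175, 0.985, -0.001]
force: [-2.1, -0.2, 6.0]
finger_gap: 0.0123
```

```bash
python3 -c "
from h import *
move(.4522,-.2361,.006,-.354)"
```

```text
row [-0.11, 0.01, -0.06] 0.002 t 8.975 p [ 0.4511 -0.2358  0.0054] F [-2.1 -0.2  6. ] gap 0.0123 tilt [ 2.0e-04 -1.3e-03 -1.0e+00] j6 -0.26
```

send_rows(moves=[[0,0,-1,0,-1],[0,0,-4,0,-1],[0,0,-9,0,-1],[0,0,-12,0,-1],[0,0,-12,0,-1]])

```text
time: 9.6
position: [0.4525, -0.2359, 0.1269]
tcp_rot: [0.002, 0.175, 0.985, -0.001]
force: [-0.3, -0.2, -4.6]
finger_gap: 0.0126
```

```bash
python3 -c "
from h import *
x,y=bay(-.13,0); move(x,y,.1188,BY)"
```

```text
row [1.7, 14.77, 0.79] -0.583 t 9.6 p [ 0.4525 -0.2359  0.1269] F [-0.3 -0.2 -4.6] gap 0.0126 tilt [ 0.0042 -0.0022 -1.    ] j6 -0.26
```

send_rows(moves=[[1.7,5,0.2,-0.18,-1],[1.7,10,0.4,-0.36,-1],[1.7,14.6,0.7,-0.54,-1],[1.7,14.8,0.7,-0.58,-1],[1.7,14.8,0.7,-0.58,-1]])

```text
time: 10.22
position: [0.4843, -0.0897, 0.1159]
tcp_rot: [-0.002, -0.114, 0.993, 0.001]
force: [-0.6, -0.1, -4.0]
finger_gap: 0.0125
```

send_rows(moves=[[0,0,0,0,-1],[0,0,0,0,-1]])

```text
time: 10.48
position: [0.4856, -0.0912, 0.1176]
tcp_rot: [-0.0, -0.113, 0.994, 0.0]
force: [0.8, -1.3, -4.1]
finger_gap: 0.0125
```

```bash
python3 - <<'E'
from h import *
x,y=bay(-.095,0); move(x,y,.1188,BY)
c,s_=np.cos(BY),np.sin(BY)
ims=[]
for n in("top","scene"):
    s=snapshot(n);P=cloud(s);q=P.reshape(-1,3); st=readout.state()
    d=q[:,:2]-BAY; L=np.c_[d@[c,s_],d@[-s_,c],q[:,2]]
    # flange/claw top region (z~.18) and uprights in bay frame
    m=(L[:,0]>-.12)&(L[:,0]<-.035)&(abs(L[:,1])<.07)&(L[:,2]>.165)&(L[:,2]<.2); F=L[m]
    print(n,len(F),"z",np.percentile(F[:,2],[5,50,95]).round(4),"x",np.percentile(F[:,0],[1,99]).round(4),"y",np.percentile(F[:,1],[1,99]).round(4))
    if len(F)>5: r=cv2.minAreaRect(F[:,:2].astype(np.float32)); print(r)
    m=(L[:,0]>-.015)&(L[:,0]<.03)&(abs(L[:,1])<.07)&(L[:,2]>.12)&(L[:,2]<.21); F=L[m]
    print(" uprights x",np.percentile(F[:,0],[1,3]).round(4),"y",np.percentile(F[:,1],[1,99]).round(4))
    m=(L[:,0]>-.21)&(L[:,0]<-.1)&(abs(L[:,1])<.03)&(L[:,2]>.12)&(L[:,2]<.15); F=L[m]; print(" rail y",len(F),np.percentile(F[:,1],[2,98]).round(4) if len(F) else "")
    a=(170,200,300,400) if n=="top" else (150,310,200,400)
    cv2.imwrite(f"pics/{n}2.png",cv2.resize(s["img"][130:290,210:410],None,fx=4 if n=="scene" else 3.5,fy=3.5,interpolation=2)[:600,:800])
E
```

```text
row [-3.68, -0.04, -0.12] -0.006 t 10.475 p [ 0.4856 -0.0912  0.1176] F [ 0.8 -1.3 -4.1] gap 0.0125 tilt [-4.e-04  0.e+00 -1.e+00] j6 -0.54
top 529 z [0.1671 0.1828 0.1852] x [-0.1183 -0.0522] y [-0.0368  0.0511]
((-0.08557906746864319, 0.005919374525547028), (0.09153656661510468, 0.06931177526712418), 89.43622589111328)
 uprights x [-0.0001  0.0001] y [-0.051   0.0523]
 rail y 0 
scene 991 z [0.1666 0.1802 0.1959] x [-0.1198 -0.0501] y [-0.051   0.0486]
((-0.08390451967716217, -0.0021934062242507935), (0.1135973259806633, 0.07211282849311829), 89.97810363769531)
 uprights x [-0.0002  0.0006] y [-0.0541  0.0497]
 rail y 54 [-0.0076  0.0026]
```

View pics/top2.png

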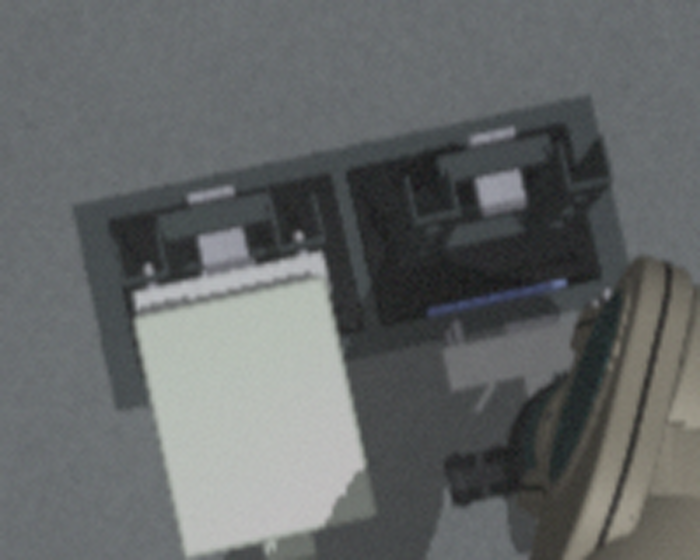

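View pics/scene2.png

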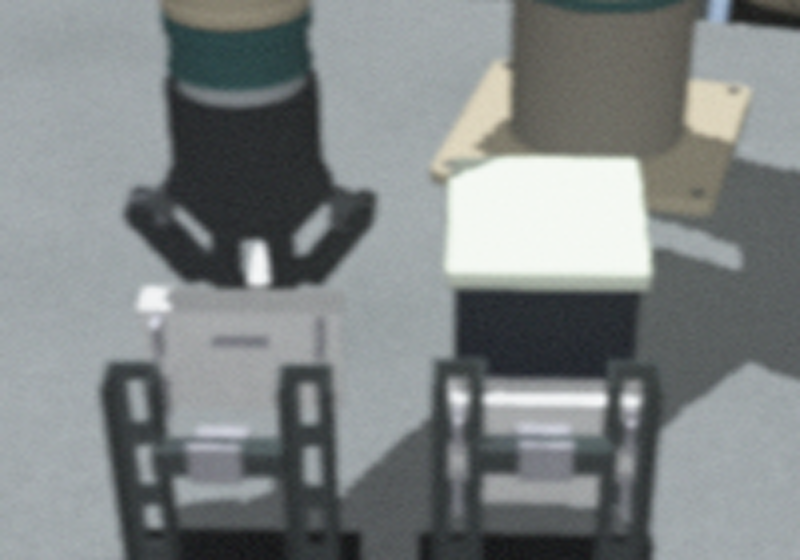

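The carrier is level in the gripper, square to the bay and centred within about 1 mm (flange at (240,300) in the scene crop, uprights at (130,..) and (305,..)). I'll approach now.

send_rows(moves=[[-1,-0.1,-0.13,0,-1],[-2,-0.1,-0.13,0,-1],[-3,-0.1,-0.13,0,-1],[-3.5,-0.1,-0.13,0,-1],[-3.5,-0.1,-0.13,0,-1]])

```text
time: 11.2
position: [0.5208, -0.0832, 0.1191]
tcp_rot: [-0.0, -0.114, 0.993, -0.0]
force: [-0.3, 0.3, -4.7]
finger_gap: 0.012
```

send_rows(moves=[[0,0,0,0,-1],[0,0,0,0,-1]])

```text
time: 11.45
position: [0.5199, -0.0834, 0.1191]
tcp_rot: [-0.0, -0.114, 0.994, 0.0]
force: [0.4, -0.1, -3.7]
finger_gap: 0.0123
```

```bash
python3 - <<'E'
from h import *
x,y=bay(-.08,-.0005); move(x,y,.1188,BY)
E
```

```text
row [-1.66, -0.08, 0.03] -0.004 t 11.45 p [ 0.5199 -0.0834  0.1191] F [ 0.4 -0.1 -3.7] gap 0.0123 tilt [-5.e-04  1.e-04 -1.e+00] j6 -0.51
```

send_rows(moves=[[-0.6,-0.08,0.03,-0.004,-1],[-1.2,-0.08,0.03,-0.004,-1],[-1.6,-0.08,0.03,-0.004,-1],[-1.6,-0.08,0.03,-0.004,-1]])

```text
time: 11.95
position: [0.5366, -0.0805, 0.1189]
tcp_rot: [0.0, -0.116, 0.993, -0.0]
force: [-0.5, -0.6, -5.2]
finger_gap: 0.0124
```

send_rows(moves=[[-0.2,0,0,0,-1],[-0.4,0,0,0,-1],[-0.5,0,0,0,-1],[-0.5,0,0,0,-1]])

```text
time: 12.45
position: [0.541, -0.0794, 0.1189]
tcp_rot: [0.0, -0.116, 0.993, -0.0]
force: [0.2, 0.4, -4.2]
finger_gap: 0.0124
```

```bash
python3 - <<'E'
from h import *
x,y=bay(-.066,-.0005); move(x,y,.1188,BY)
E
```

```text
row [-0.91, 0.01, 0.01] 0.0 t 12.45 p [ 0.541  -0.0794  0.1189] F [ 0.2  0.4 -4.2] gap 0.0124 tilt [ 0. -0. -1.] j6 -0.5
```

send_rows(moves=[[-0.2,0,0,0,-1],[-0.4,0,0,0,-1],[-0.6,0,0,0,-1],[-0.6,0,0,0,-1]])

```text
time: 12.95
position: [0.547, -0.078, 0.1189]
tcp_rot: [0.0, -0.116, 0.993, -0.0]
force: [-0.2, 0.0, -4.8]
finger_gap: 0.0126
```

send_rows(moves=[[-0.1,0,0,0,-1],[-0.2,0,0,0,-1],[-0.2,0,0,0,-1]])

```text
time: 13.32
position: [0.5484, -0.0776, 0.1188]
tcp_rot: [-0.0, -0.116, 0.993, -0.0]
force: [-1.4, -0.5, -3.8]
finger_gap: 0.0123
```

send_rows(moves=[[-0.1,0,0,0,-1],[-0.2,0,0,0,-1],[-0.2,0,0,0,-1]])

```text
time: 13.7
position: [0.5486, -0.0776, 0.1185]
tcp_rot: [-0.002, -0.116, 0.993, -0.0]
force: [-5.9, -3.4, -3.0]
finger_gap: 0.0125
```

Contact came at TCP x = -67 mm in the bay frame, which is plate contact, so the claws are through the slots. Next I'll ease the push and lower.

send_rows(moves=[[0.1,0,0.1,0,-1],[0.1,0,0.25,0,-1],[0.1,0,0.4,0,-1],[0.1,0,0.4,0,-1]])

```text
time: 14.2
position: [0.5486, -0.0772, 0.1144]
tcp_rot: [-0.001, -0.116, 0.993, 0.0]
force: [-5.3, -1.1, -2.7]
finger_gap: 0.0123
```

send_rows(moves=[[0,0,0.1,0,-1],[0,0,0.2,0,-1],[0,0,0.3,0,-1],[0,0,0.3,0,-1]])

```text
time: 14.7
position: [0.5486, -0.0772, 0.1116]
tcp_rot: [-0.001, -0.116, 0.993, 0.0]
force: [-5.5, -0.7, -1.4]
finger_gap: 0.0123
```

```bash
python3 - <<'E'
from h import *
x,y=bay(-.066,-.0005); move(x,y,.1008,BY)
E
```

```text
row [-0.13, -0.03, 1.08] 0.0 t 14.7 p [ 0.5486 -0.0772  0.1116] F [-5.5 -0.7 -1.4] gap 0.0123 tilt [-0.0023  0.     -1.    ] j6 -0.49
```

send_rows(moves=[[0,0,0.1,0,-1],[0,0,0.15,0,-1],[0,0,0.15,0,-1]])

```text
time: 15.08
position: [0.5486, -0.0773, 0.1112]
tcp_rot: [-0.001, -0.116, 0.993, 0.0]
force: [-8.4, -1.6, 4.4]
finger_gap: 0.0126
```

send_rows(moves=[[0,0,0.1,0,-1],[0,0,0.15,0,-1],[0,0,0.15,0,-1]])

```text
time: 15.45
position: [0.5485, -0.0774, 0.1099]
tcp_rot: [-0.001, -0.116, 0.993, -0.0]
force: [-8.8, -1.9, 5.4]
finger_gap: 0.0123
```

```bash
python3 - <<'E'
from h import *
x,y=bay(-.066,-.0005); move(x,y,.1008,BY)
E
```

```text
row [-0.14, -0.01, 0.91] 0.0 t 15.45 p [ 0.5485 -0.0774  0.1099] F [-8.8 -1.9  5.4] gap 0.0123 tilt [-2.e-03 -4.e-04 -1.e+00] j6 -0.49
```

send_rows(moves=[[0.1,0,-0.1,0,-1],[0.1,0,-0.1,0,-0.5],[0.1,0,-0.1,0,0],[0.1,0,-0.1,0,0],[0.1,0,-0.1,0,0]])

```text
time: 16.08
position: [0.5493, -0.0776, 0.1101]
tcp_rot: [0.001, -0.116, 0.993, -0.0]
force: [0.4, 0.2, -0.9]
finger_gap: 0.0425
```

```bash
cat > look.py <<'E'
from h import *
import sys
c,s_=np.cos(BY),np.sin(BY); k=sys.argv[1]
x,y=bay(-.066,0); move(x,y,.1008,BY)
s=snapshot("scene");q=cloud(s).reshape(-1,3);d=q[:,:2]-BAY;L=np.c_[d@[c,s_],d@[-s_,c],q[:,2]]
for a,b in((-.0215,-.002),):
    for y0 in(-.045,0,.045):
        m=(L[:,0]>a)&(L[:,0]<b)&(abs(L[:,1]-y0)<.012)&(L[:,2]>.14)&(L[:,2]<.2);F=L[m]
        print("flange y0",y0,len(F),np.percentile(F[:,2],[50,90,97]).round(4) if len(F) else "")
m=(L[:,0]>-.21)&(L[:,0]<-.03)&(abs(L[:,1])<.006)&(L[:,2]>.1)&(L[:,2]<.155);F=L[m]
print("rail",len(F)); 
for x0 in np.arange(-.15,-.02,.02):
    G=F[abs(F[:,0]-x0)<.01]
    if len(G)>2: print(" x",x0.round(2),np.median(G[:,2]).round(4))
cv2.imwrite(f"pics/s{k}.png",cv2.resize(s["img"][190:310,200:400],None,fx=4,fy=4,interpolation=2))
E
python3 look.py 3
```

```text
row [-0.07, 0.08, 0.93] 0.0 t 16.075 p [ 0.5493 -0.0776  0.1101] F [ 0.4  0.2 -0.9] gap 0.0425 tilt [ 0.001 -0.    -1.   ] j6 -0.49
flange y0 -0.045 16 [0.1713 0.1723 0.1726]
flange y0 0 122 [0.1711 0.1723 0.1732]
flange y0 0.045 15 [0.1712 0.1722 0.1729]
rail 99
 x -0.13 0.1205
 x -0.11 0.1291
 x -0.09 0.1307
 x -0.07 0.132
```

View pics/s3.png

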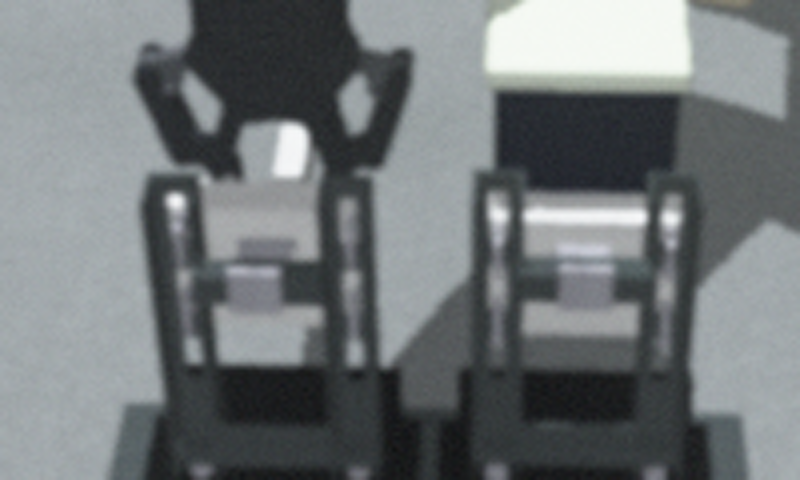

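The carrier hangs level and hooked in the top two rows, with its lug (265,243) resting just above the latch nose (255,285). I'll rise, shut the gripper and press the flange.

send_rows(moves=[[0,0.08,-3,0,0],[0,0.08,-8,0,0],[0,0.08,-9.5,0,-1],[-3,0.08,-9.5,0,-1],[-5.3,0.08,-9.5,0,-1]])

```text
time: 16.75
position: [0.6008, -0.0644, 0.2048]
tcp_rot: [0.0, -0.116, 0.993, -0.0]
force: [-0.0, 0.4, -0.7]
finger_gap: 0.0004
```

send_rows(moves=[[0,0,0,0,-1],[0,0,0,0,-1]])

```text
time: 17.0
position: [0.599, -0.0645, 0.204]
tcp_rot: [-0.001, -0.116, 0.993, 0.0]
force: [-0.6, 0.4, -0.0]
finger_gap: 0.0002
```

```bash
python3 - <<'E'
from h import *
x,y=bay(-.013,-.0005); move(x,y,.178,BY)
E
```

```text
row [-0.23, -0.11, 2.6] 0.0 t 17.0 p [ 0.599  -0.0645  0.204 ] F [-0.6  0.4 -0. ] gap 0.0002 tilt [-2.2e-03  3.0e-04 -1.0e+00] j6 -0.45
```

send_rows(moves=[[-0.15,-0.1,1.2,0,-1],[-0.15,-0.1,2.0,0,-1],[-0.15,-0.1,2.5,0,-1],[-0.15,-0.1,2.5,0,-1]])

```text
time: 17.5
position: [0.6011, -0.0652, 0.1791]
tcp_rot: [-0.001, -0.116, 0.993, 0.0]
force: [-0.0, -0.2, 0.5]
finger_gap: -0.0
```

send_rows(moves=[[0,0,0.2,0,-1],[0,0,0.4,0,-1],[0,0,0.5,0,-1],[0,0,0.5,0,-1]])

```text
time: 18.0
position: [0.6018, -0.0652, 0.1748]
tcp_rot: [-0.0, -0.116, 0.993, 0.0]
force: [0.2, 0.5, 0.2]
finger_gap: 0.0005
```

send_rows(moves=[[0,0,0.1,0,-1],[0,0,0.2,0,-1],[0,0,0.2,0,-1]])

```text
time: 18.38
position: [0.6018, -0.0652, 0.1728]
tcp_rot: [0.0, -0.116, 0.993, -0.0]
force: [0.1, -0.4, 1.0]
finger_gap: -0.0004
```

```bash
python3 - <<'E'
from h import *
x,y=bay(-.013,-.0005); move(x,y,.1654,BY)
E
```

```text
row [0.03, 0.03, 0.74] 0.0 t 18.375 p [ 0.6018 -0.0652  0.1728] F [ 0.1 -0.4  1. ] gap -0.0004 tilt [ 0. -0. -1.] j6 -0.45
```

send_rows(moves=[[0,0,0.1,0,-1],[0,0,0.2,0,-1],[0,0,0.2,0,-1]])

```text
time: 18.75
position: [0.602, -0.0653, 0.1723]
tcp_rot: [0.0, -0.116, 0.993, -0.0]
force: [-1.8, 0.6, 6.5]
finger_gap: -0.0002
```

send_rows(moves=[[0,0,0.1,0,-1],[0,0,0.2,0,-1],[0,0,0.2,0,-1]])

```text
time: 19.12
position: [0.6021, -0.0655, 0.1709]
tcp_rot: [0.001, -0.116, 0.993, -0.001]
force: [-3.2, 0.2, 8.7]
finger_gap: -0.0002
```

send_rows(moves=[[0,0,0.1,0,-1],[0,0,0.2,0,-1],[0,0,0.2,0,-1]])

```text
time: 19.5
position: [0.6025, -0.0656, 0.1681]
tcp_rot: [0.001, -0.116, 0.993, -0.001]
force: [-1.2, -1.5, 5.2]
finger_gap: 0.0001
```

send_rows(moves=[[0,0,0.1,0,-1],[0,0,0.2,0,-1],[0,0,0.2,0,-1]])

```text
time: 19.88
position: [0.602, -0.0652, 0.1649]
tcp_rot: [0.0, -0.116, 0.993, -0.0]
force: [0.7, 0.1, 3.1]
finger_gap: -0.0
```

send_rows(moves=[[0,0,0.1,0,-1],[0,0,0.2,0,-1],[0,0,0.2,0,-1]])

```text
time: 20.25
position: [0.6021, -0.0653, 0.1647]
tcp_rot: [0.001, -0.116, 0.993, -0.0]
force: [-4.3, 1.2, 10.9]
finger_gap: -0.0001
```

send_rows(moves=[[0,0,0.1,0,-1],[0,0,0.2,0,-1],[0,0,0.2,0,-1]])

```text
time: 20.62
position: [0.6022, -0.0653, 0.1646]
tcp_rot: [0.001, -0.116, 0.993, -0.0]
force: [-6.7, 1.3, 19.2]
finger_gap: -0.0
```

It stopped hard at 0.1647, the predicted seat height. One slightly firmer press to make sure, then retreat and look.

send_rows(moves=[[0,0,0.1,0,-1],[0,0,0.15,0,-1],[0,0,0.15,0,-1]])

```text
time: 21.0
position: [0.6022, -0.0653, 0.1644]
tcp_rot: [0.001, -0.116, 0.993, -0.001]
force: [-7.7, 1.3, 24.2]
finger_gap: 0.0003
```

send_rows(moves=[[0,0,-2,0,-1],[0,0,-7,0,-1],[0,0,-12,0,-1],[4,0,-14,0,-1],[8,0,-14,0,-1]])

```text
time: 21.62
position: [0.5245, -0.0841, 0.3012]
tcp_rot: [0.002, -0.116, 0.993, -0.001]
force: [-0.5, 0.3, 0.4]
finger_gap: 0.0001
```

```bash
python3 look.py 4
```

```text
row [-2.57, 0.17, 20.05] 0.001 t 21.625 p [ 0.5245 -0.0841  0.3012] F [-0.5  0.3  0.4] gap 0.0001 tilt [ 0.0035 -0.0011 -1.    ] j6 -0.51
flange y0 -0.045 26 [0.1637 0.1652 0.1658]
flange y0 0 106 [0.1632 0.1647 0.1652]
flange y0 0.045 28 [0.1636 0.165  0.1652]
rail 143
 x -0.15 0.1332
 x -0.13 0.1225
 x -0.11 0.1222
 x -0.09 0.1232
 x -0.07 0.1237
```

View pics/s4.png

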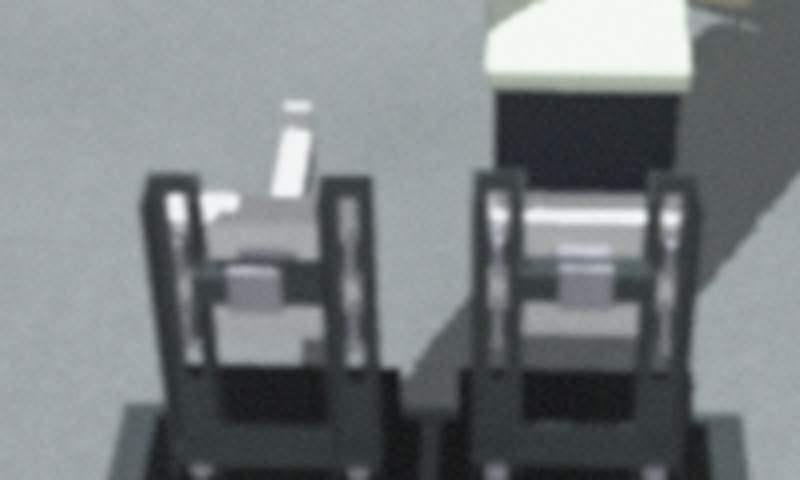

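The carrier is down and level (flange z 0.1647 at all three points), but the nose's bright top band at (255,260) looks different from the full bay's at (585,250). I'll compare the nose with the first picture to check the latch.

```bash
python3 - <<'E'
from h import *
c,s_=np.cos(BY),np.sin(BY)
a=cv2.imread("pics/scene0.png"); s=snapshot("scene"); b=s["img"]; cv2.imwrite("pics/scene5.png",b)
S0=np.load("scene0.npy"); S1=cloud(s)
def loc(P):
    d=P[...,:2]-BAY; return np.dstack([d@[c,s_],d@[-s_,c],P[...,2]])
for n,S in(("start",S0),("now",S1)):
  L=loc(S)
  for col in(260,264,268):
    print(n,col,[(r,)+tuple((L[r,col]*1000).round(0).astype(int)) for r in range(246,270,2)])
L=loc(S1); print("full",[(r,)+tuple((L[r,346]*1000).round(0).astype(int)) for r in range(244,270,2)])
z=lambda i,x:cv2.resize(i[238:276,x:x+50],None,fx=10,fy=10,interpolation=2)
t=snapshot("top")["img"]; t0=cv2.imread("pics/top0.png"); z2=lambda i:cv2.resize(i[165:215,325:375],None,fx=5,fy=5,interpolation=2)
cv2.imwrite("pics/cmp.png",cv2.resize(np.vstack([np.hstack([z(a,242),z(b,242)]),np.hstack([cv2.copyMakeBorder(z2(t0),0,0,0,250,0),cv2.copyMakeBorder(z2(t),0,0,0,250,0)])]),None,fx=.8,fy=.8))
E
```

```text
start 260 [(246, np.int64(-208), np.int64(-50), np.int64(-2)), (248, np.int64(-198), np.int64(-48), np.int64(0)), (250, np.int64(-188), np.int64(-47), np.int64(1)), (252, np.int64(9), np.int64(-12), np.int64(157)), (254, np.int64(13), np.int64(-11), np.int64(155)), (256, np.int64(28), np.int64(-9), np.int64(163)), (258, np.int64(43), np.int64(-6), np.int64(170)), (260, np.int64(42), np.int64(-7), np.int64(165)), (262, np.int64(42), np.int64(-7), np.int64(160)), (264, np.int64(43), np.int64(-7), np.int64(156)), (266, np.int64(41), np.int64(-8), np.int64(150)), (268, np.int64(42), np.int64(-8), np.int64(145))]
start 264 [(246, np.int64(-205), np.int64(-40), np.int64(0)), (248, np.int64(-196), np.int64(-38), np.int64(1)), (250, np.int64(-194), np.int64(-39), np.int64(-4)), (252, np.int64(9), np.int64(-4), np.int64(156)), (254, np.int64(11), np.int64(-4), np.int64(154)), (256, np.int64(27), np.int64(-2), np.int64(162)), (258, np.int64(43), np.int64(1), np.int64(171)), (260, np.int64(42), np.int64(0), np.int64(165)), (262, np.int64(44), np.int64(0), np.int64(162)), (264, np.int64(44), np.
[... 2622 characters left out ...]
np.int64(149), np.int64(169)), (246, np.int64(1), np.int64(149), np.int64(168)), (248, np.int64(-1), np.int64(149), np.int64(161)), (250, np.int64(-2), np.int64(149), np.int64(156)), (252, np.int64(7), np.int64(149), np.int64(158)), (254, np.int64(23), np.int64(149), np.int64(167)), (256, np.int64(39), np.int64(148), np.int64(175)), (258, np.int64(43), np.int64(148), np.int64(174)), (260, np.int64(44), np.int64(148), np.int64(170)), (262, np.int64(41), np.int64(149), np.int64(163)), (264, np.int64(41), np.int64(149), np.int64(159)), (266, np.int64(40), np.int64(149), np.int64(153)), (268, np.int64(0), np.int64(151), np.int64(113))]<stdin>:10: RuntimeWarning: invalid value encountered in cast
```

View pics/cmp.png

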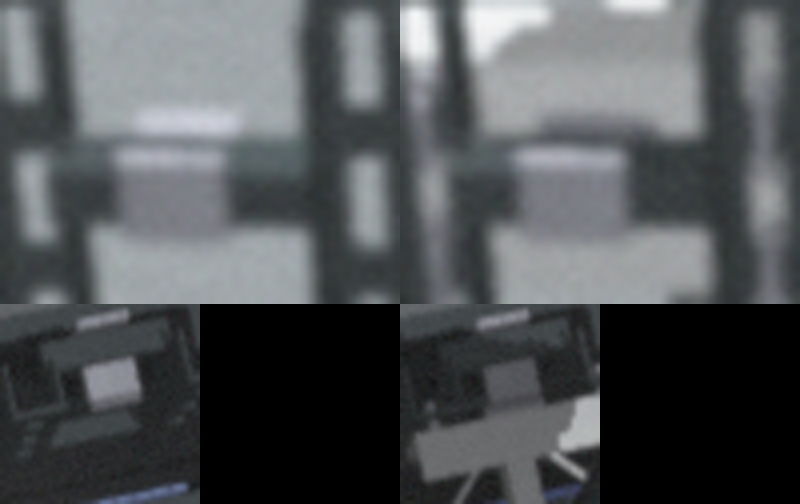

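The nose depth at row 252 matches the start (x about 8 mm), but the arm now shades the bay. I'll move the arm away and compare under the same light.

send_rows(moves=[[6,-6,-3,0,-1],[8,-12,-3,0,-1],[10,-18,-3,0,-1],[12,-24,-3,0,-1],[12,-24,-3,0,-1]])

```text
time: 22.4
position: [0.4625, -0.3482, 0.328]
tcp_rot: [-0.0, -0.114, 0.993, 0.0]
force: [-0.1, 1.0, -0.1]
finger_gap: 0.0001
```

```bash
python3 - <<'E'
from h import *
c,s_=np.cos(BY),np.sin(BY)
def loc(P):
    d=P[...,:2]-BAY; return np.dstack([d@[c,s_],d@[-s_,c],P[...,2]])
Ls=[];
for i in range(6):
    s=snapshot("scene"); Ls.append(loc(cloud(s)))
L=np.nanmedian(Ls,0); L0=loc(np.load("scene0.npy"))
for r in range(249,257): print(r,"start",(np.nanmedian(L0[r,258:270],0)*1000).round(1),"now",(np.nanmedian(L[r,258:270],0)*1000).round(1),"full",(np.nanmedian(L[r,340:352],0)*1000).round(1))
a=cv2.imread("pics/scene0.png");b=s["img"]
z=lambda i,x:cv2.resize(i[225:270,x:x+60],None,fx=6.6,fy=6.6,interpolation=2)
t=snapshot("top")["img"];t0=cv2.imread("pics/top0.png");z2=lambda i:cv2.resize(i[160:220,310:390],(396,297),interpolation=2)
cv2.imwrite("pics/cmp2.png",np.vstack([np.hstack([z(a,238),z(b,238)]),np.hstack([z2(t0),z2(t)])]))
for n in("latch","bottle_tall_mid","bottle_small_mid","spare_canister_mid","carrier_flange"): print(n,[(np.round(d["position"],3).tolist(),round(d["conf"],2)) for d in search_frame(n,"top")[:3]])
st=readout.state();print(st["time"],st["position"],st["force"])
E
```

```text
249 start [-195.2  -39.5   -1.1] now [ -1.4  -6.4 155.5] full [ -0.3 148.2 159.9]
250 start [-189.7  -39.2    0.2] now [ -1.3  -6.5 153.2] full [ -0.5 148.3 157.4]
251 start [-186.8  -40.1   -0.9] now [ -1.2  -6.6 150.8] full [ -0.4 148.4 155. ]
252 start [  7.7  -5.2 155.6] now [  7.8  -5.1 155.7] full [  9.1 148.1 160.2]
253 start [  9.9  -4.7 155.1] now [  9.9  -5.  154.9] full [ 11.8 148.1 160.2]
254 start [ 11.6  -4.9 154. ] now [ 12.8  -4.6 155. ] full [ 22.9 147.7 166.9]
255 start [ 25.   -3.  162.7] now [ 24.5  -2.8 162.2] full [ 25.8 147.7 166.8]
256 start [ 27.3  -2.5 162. ] now [ 27.4  -2.4 162.3] full [ 38.4 147.3 174.9]
latch [([0.628, -0.059, 0.158], 0.48)]
bottle_tall_mid [([0.702, -0.324, 0.095], 0.83)]
bottle_small_mid [([0.37, 0.014, 0.066], 0.86)]
spare_canister_mid [([0.349, 0.358, 0.109], 0.62)]
carrier_flange [([0.592, -0.075, 0.149], 0.64), ([0.7, -0.322, 0.096], 0.64), ([0.629, -0.06, 0.16], 0.59)]
23.0 [ 0.46265143 -0.3440672   0.32957152] [-0.28952616 -0.20746042 -0.40182209]
```

View pics/cmp2.png

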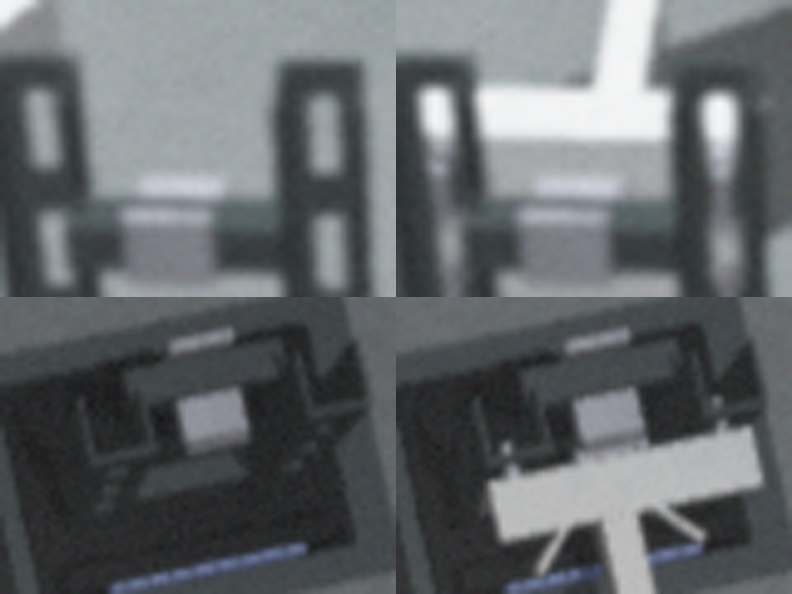

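With the shadow gone, the latch nose matches its start position and brightness in both views ((575,190) scene, (610,415) top), and the lug is beneath it. The arm is clear and the bystanders have not moved, so I'm handing in.

```bash
python3 -c "
from plant import job_done; print(job_done())"
```

```text
the job is handed in; nothing more can be done
None
```

The carrier is seated in the empty bay with all four claws in the top two rows of slots. The latch has sprung out over it and the gripper has let go. I handed the job in at about 23 s on the robot's clock; no verdict is reported.

- **Levelling:** touching the upright tops with the shut fingers put the uprights about 4.6 mm below nominal. I used that height to enter the claws.
- **Hooking:** the plate met the uprights with at most about 9 N at the wrist. I lowered the carrier until its lug rested on the latch, then released it.
- **Pressing:** the flange gave way at about 9 N. It then stopped dead at a height of 0.1647 m, where 0.1654 m was expected. I pressed to 24 N to be sure, and it did not move further.

**Last checks:**
- **Carrier:** it is level, with flange heights within 1 mm across its width.
- **Latch:** one early picture of the nose disagreed because the arm shaded it. Looked at again in the light, the nose was within about 1 mm of its start position.
- **Bystanders:** the two bottles and the spare canister are where they were, to within about 4 mm.
- **Arm:** it is clear of everything.

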